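Feed a marked brass strip through the press guard's slot and hold it under the punch

ROBOT

A 7-joint arm with a two-finger parallel gripper is mounted at the origin on a cart in front of the work surface, level with it; the furniture and walls round the work are solid. World frame = base frame: x ahead of the robot, y to its left, z up, the work surface at z = 0. Lengths are in m, angles in rad, forces in N, time in s.
With the tool pointing down it reaches from about 0.4 to 0.875 m from the base axis. Payload 19.3 kg.
Tool frame: the origin (TCP) lies at the very end of the fingers, on their centre line; the grasp point (between the pads) lies 19 mm behind it; z points along the fingers, y is the line along which they close (so a half turn about z gives the same grasp; the last joint's range is limited). The gripper opens to 85 mm and grips with 20 to 120 N. Pads are 22 mm wide; open, the fingers measure 114 mm over their backs; the gripper's body (76 mm by 85 mm) begins 54 mm behind the grasp point. The pads swing forward as they close: fully open they stand 13 mm farther back than shut.
Start: joints at [1.068, 0.521, -0.036, 1.599, 0.021, 1.021, -0.113], TCP at [0.262, -0.567, 0.231] pointing down, gripper open.
Joint ranges: [-2.91, 2.91], [-0.3, 2.13], [-1.5, 1.42], [0.17, 2.43], [-1.26, 4.41], [0.16, 1.93], [-2.52, 2.52]. Speed limits (rad/s): [1.89, 1.89, 2.39, 2.39, 3.01, 3.01, 3.01].

INTERFACE

Orientations are given as [roll, pitch, yaw] about the fixed x, y, z axes, in that order (R = Rz(yaw) Ry(pitch) Rx(roll)).
In Python, from workcell import bot gives the robot as it stands. The module is installed in compiled form; this text tells all that it offers.
- The arm moves only by the tool apply_moves, never from a script. Its arguments are lists of equal length, an entry for each row: "claw": the finger opening in m, from 0 to 0.0854; "xyz": the shift along the tool's x, y, z in m, a list of three; "twist": the turn, a rotation vector about the tool's x, y, z in rad, a list of three. A call has 1 to 20 rows; each row shifts and turns the commanded pose from where the row before left it, along the tool's axes as they then stand; what a row does not reach is not made up. A row lasts 1/10 s, in which the tool goes at most 50 mm and 8.59 degrees, less where a joint would pass 70% of its speed; a pose out of reach is approached as far as the arm can. A call with a gripper value outside its range is refused whole. The fingers move at their own pace and stop on an object; "force" is the grip in N (left out, the last holds). Time passes only in rows, so rows that do not move let the fingers close. It gives the time, the measured TCP pose, the force, the opening and the grip force at its end, in the units of the state.
- bot.observe(): the state, without advancing time (a new reading comes with each control period).
- bot.grab_frame(name): name is "side" or "top" or "wrist"; returns a dict with "img" (480x640x3 uint8, red, green, blue), "vfov" (degrees; the focal length in pixels is half the picture's height over the tangent of half this angle, whatever the lens; pixels are square), "cx", "cy" (the principal point, pixels), "distortion" ([k1, k2, p1, p2, k3] as OpenCV has them; the pictures are not rectified), "view" (4x4, takes a point from world to camera coordinates). Camera axes: x right, y up, looking along -z (the intrinsics and any distortion apply to the point x, -y, -z); pixel columns grow to the right and rows downward; lengths in m; the calibration is good to about 2 mm. A picture is of the moment at which its call begins. There is no depth.
- bot.job_done(): hands the job in; it is judged then, once.
Trained networks look in the newest picture that a camera, given by its name, has taken for a name from the list of things; names that differ only in an ending like _2 or _b are one class to them, and where a whole thing is asked for, a point or a joint stands for the part that bears it (a point fixed in the world has none). Each returns a list of dicts, best first, with "score" (0 to 1); they miss things now and then, are a little off and sometimes report something else, mostly with a low value. They report only what shows in the picture. A call takes as long as a camera call.
- bot.find_in(camera, query): "position" ([x, y, z] in m, in world coordinates, good to about 4 mm: the middle of the surface that is visible of it).
The state is a dict: "clock": time; "qpos": joint angles; "qd": joint speeds; "joint_efforts": joint torques, N m; "position": TCP position; "tool_rot": TCP orientation; "force": force on the tool from outside, world axes, zero at the start; "moment": the same for the moment, N m; "grip_width": finger opening in m; "finger_force": force on a finger pad.
Only numpy, scipy, OpenCV 4.12 (cv2) and the standard library are available. Lean on these libraries where they do the work, as an engineer would, in place of code of your own. Each camera call takes 0.05 s, during which the arm holds its last target. There are 200 camera calls.

TASK

The small bench press is guarded, and the only way in is the narrow feed slot in the side plate of its guard. Pick up the longer brass strip, the one with a scribed circle near its clipped end, feed that end through the slot and on until the scribed circle is centred under the punch tip, and finish while still gripping the strip, held level and still in the slot ready for the stroke: do not let go of it. Leave the shorter drilled link, the hammer and the tin where they lie.

Things in the scene. Friction and masses are not known exactly. Their poses are not given: they have to be found in the camera images.
- press: Fixed green bench press, base 155 x 130 x 20 mm, 250 mm high. Origin: on the bench under the base, 20 mm behind the punch axis. Own x points from the barred front to the column, y is the feed direction. The guard is a box 80 mm wide (y -40 to 40), top at z 129, closed but for the slot in its -y side plate, 5 mm thick; beyond it the base stands out 25 mm. Head on top: z 128 to 186, y -28 to 28.
- slot_mouth (a point): Centre of the feed slot at the side plate's outer face, at (-20, -40, 50) mm in the press's frame, same axes. The slot is 22 mm wide (press x) and 10 mm high, sill at z 45: 2 mm more than the strip each way. Steel lips flare 8 mm outward from the plate and widen the mouth by about 6 mm on every side. The strip goes in level along the press's +y.
- punch_tip (a point): Tip of the fixed vertical punch, at (-20, 0, 64) mm in the press's frame: on the slot's centre line, 40 mm past the plate's outer face, 10 mm above a strip held mid-slot. Under it a flat die 36 mm wide, its top level with the slot's sill. With the circle under the tip the strip's clipped end is 60 mm past the plate's outer face.
- strip: The longer brass strip, loose, 200 x 20 x 8 mm (x, y, z), 0.26 kg, balanced at its middle. Origin: centre of its underside. The +x end has both corners clipped 4 mm; the -x end is square. It lies flat on the bench, clipped end towards the press. Gripped across its 20 mm width 20 to 40 mm behind its middle, the gripper stays clear of the guard.
- mark (a point): Centre of the scribed circle (8 mm across, with a cross through it) on the strip's top face, on its centre line 20 mm from the clipped end: at (80, 0, 8) mm in the strip's frame.
- strip_front (a point): Middle of the strip's clipped end, at (100, 0, 4) mm in the strip's frame.
- link: Bystander: the shorter brass link, loose, 150 x 20 x 8 mm, square ends, an 8 mm hole right through near each end. Origin at the centre of its underside, length along x. It lies beside the strip, left or right of it. Not to be moved.
- brass_hammer: Bystander: small hammer, 166 mm long, wooden handle, brass head, lying to the right of the strips. Not to be moved.
- parts_tin_1: Bystander: round tin, 49 mm across, 18 mm high, lying beside the hammer. Not to be moved.
- lever_end (a point): Obstacle: free end of the black lever on the tailstock of the small green lathe, fixed, leaning up to it from the robot's side. The lathe stands between robot and press (x below 0.38 m, left of the lever), up to 0.23 m high, with taller pulleys farther left: cross it with the fingertips over 0.35 m.

How it is judged:
On the way:
1. the clipped end of the strip has passed through the slot and is inside the guard (y of strip_front in the frame of press between -0.033 and 0.03 m and x of strip_front in the frame of slot_mouth between -0.004 and 0.004 m and height (world z) of strip_front between 0.045 and 0.056 m), for 0.1 s.
At the end, for the whole second after the job is handed in: Seen from above the circle's centre is within 4 mm of the punch axis; the strip is level within 0.06 rad, along the feed direction within 0.1 rad, its top 50 to 57 mm above the bench, still (under 10 mm/s) and gripped by the fingers with more than 2 N (horizontal distance between mark and punch_tip below 0.004 m and height (world z) of mark between 0.05 and 0.057 m and angle between the x axis of strip and the y axis of press, either way round below 0.1 rad and angle between strip's own z axis and vertical below 0.06 rad and height (world z) of strip above 0.035 m and contact force between the fingers and strip above 2 N and linear speed of strip below 0.01 m/s); the arm keeps its last pose, push and grip.
It fails at once if the short link is moved more than 30 mm (distance of link from where it was at the start of the episode above 0.03 m).
It fails at once if the hammer or the tin is moved more than 30 mm (distance of any of brass_hammer, parts_tin_1 from where it was at the start of the episode above 0.03 m).
It also fails if it takes over 48 s, if anything falls off the work surface, if the arm or the gripper's body presses on something with over 40 N, if the wrist force passes 120 N, or if a joint passes its speed limit or range.

## Working session

There is one attempt and no reset: what is moved stays moved. The work goes in short steps, Python scripts to look and compute and a tool call to move; the robot and the scene stay as the last step left them, time stands still between calls to the robot, and variables do not carry over. Pictures are saved under pics/ and viewed, at most 10 in all, crops included, and the job is handed in when it is done.

Besides the shell and the picture viewer there is one more tool, called after "Request:" as name(argument=value, ...), one argument or row to a line, values as JSON. apply_moves: Moves the arm, as the interface text tells. Its arguments: {"type":"object","properties":{"claw":{"type":"array"},"xyz":{"type":"array"},"twist":{"type":"array"},"force":{"type":"number"}},"required":["claw","xyz","twist"]}

```bash
mkdir -p pics; python3 - <<'E'
from workcell import bot
import cv2,numpy as np
s=bot.observe();print({k:np.round(v,3) for k,v in s.items()})
for c in ["top","side"]:
    f=bot.grab_frame(c);cv2.imwrite(f"pics/{c}0.png",f["img"][:,:,::-1])
    print(c,f["vfov"],f["cx"],f["cy"],f["distortion"],np.round(f["view"],3).tolist())
    for q in ["press","slot_mouth","punch_tip","strip","mark","strip_front","link","brass_hammer","parts_tin_1","lever_end"]:
        print(q,[(np.round(d["position"],3).tolist(),round(d["score"],2)) for d in bot.find_in(c,q)[:2]])
E
```

```text
{'clock': np.float64(0.0), 'qpos': array([ 1.068,  0.522, -0.036,  1.6  ,  0.021,  1.021, -0.113]), 'qd': array([ 0.   ,  0.002, -0.002,  0.   , -0.001, -0.   , -0.001]), 'joint_efforts': array([-0.0000e+00, -9.2711e+01,  1.9790e+00, -3.6993e+01,  1.8000e-02,
        8.0000e-03, -0.0000e+00]), 'position': array([ 0.262, -0.567,  0.231]), 'tool_rot': array([-3.14 ,  0.   ,  0.433]), 'force': array([ 0.494,  0.247, -0.239]), 'moment': array([ 0.01 , -0.047,  0.046]), 'finger_force': np.float64(0.0), 'grip_width': np.float64(0.085)}
top 55.978602844695736 318.4933155335021 238.14483559459129 [-0.01622711  0.          0.          0.          0.        ] [[-0.007, -1.0, 0.0, -0.23], [0.994, -0.007, 0.108, -0.487], [-0.108, 0.001, 0.994, -1.138], [0.0, 0.0, 0.0, 1.0]]
press [([0.53, 0.004, 0.134], 0.74)]
slot_mouth [([0.531, 0.006, 0.126], 0.59)]
punch_tip [([0.525, 0.003, 0.13], 0.75)]
strip [([0.55, -0.291, 0.011], 0.65)]
mark [([0.551, -0.29, 0.01], 0.69)]
strip_front [([0.55, -0.292, 0.01], 0.82)]
link [([0.464, -0.3, 0.01], 0.77)]
brass_hammer [([0.492, -0.518, 0.014], 0.69), ([0.524, 0.0, 0.13], 0.45)]
parts_tin_1 [([0.561, -0.485, 0.016], 0.59)]Traceback (most recent call last):
  File "<stdin>", line 8, in <module>
ValueError: it knows: brass_hammer, link, mark, parts_tin, press, punch_tip, slot_mouth, strip, strip_front
```

View pics/top0.png

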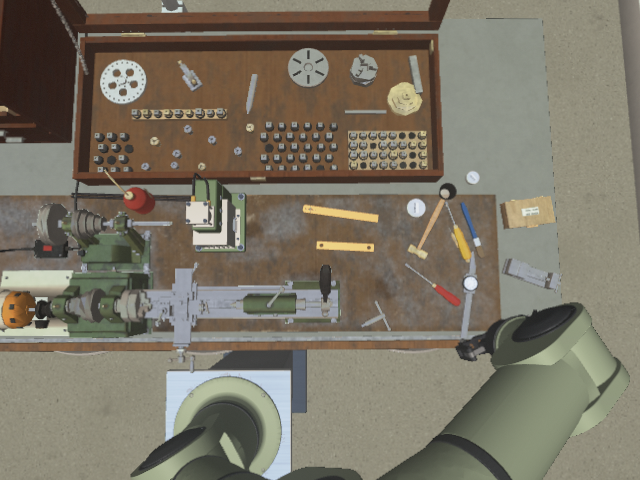

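```bash
python3 - <<'E'
from workcell import bot
import cv2,numpy as np
c="side"
f=bot.grab_frame(c);cv2.imwrite(f"pics/{c}0.png",f["img"][:,:,::-1])
print(c,f["vfov"],f["cx"],f["cy"],f["distortion"],np.round(f["view"],3).tolist())
for q in ["press","slot_mouth","strip","link"]:
        print(q,[(np.round(d["position"],3).tolist(),round(d["score"],2)) for d in bot.find_in(c,q)[:2]])
E
```

```text
side 45.45777197424648 313.5538419712899 244.06691712253644 [-0.02974257  0.          0.          0.          0.        ] [[0.996, -0.091, -0.003, -0.52], [0.039, 0.388, 0.921, -0.09], [-0.083, -0.917, 0.39, -1.621], [0.0, 0.0, 0.0, 1.0]]
press [([0.527, -0.007, 0.108], 0.94)]
slot_mouth [([0.532, -0.013, 0.107], 0.85)]
strip []
link [([0.468, -0.315, 0.005], 0.8)]
```

View pics/side0.png

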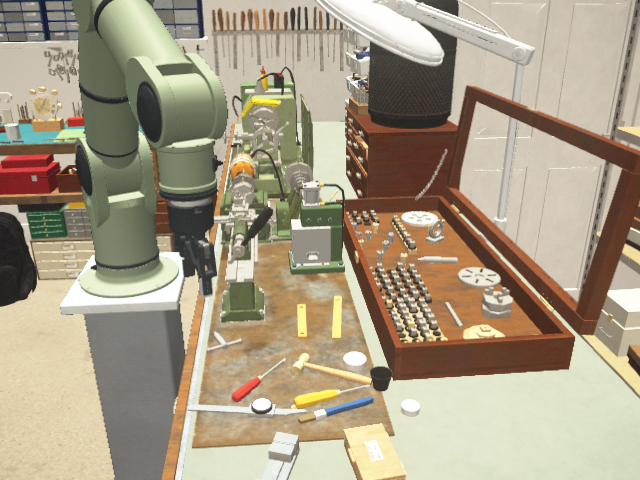

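The top view shows the strip as the upper brass bar, from (303,209) to (378,217), with the link below it at (345,246), the press at (218,215), and the hammer and tin at right. The side view shows the press slot face at (318,243), with both brass bars in front of it. Next I'll check where the wrist camera sits and zoom in.

```bash
cat > h.py <<'E'
from workcell import bot
import cv2,numpy as np
def cam(f):
    fl=240/np.tan(np.radians(f["vfov"]/2))
    return np.array([[fl,0,f["cx"]],[0,fl,f["cy"]],[0,0,1]]),np.array(f["distortion"]),np.array(f["view"])
D=np.diag([1.,-1,-1])
def proj(f,P):
    K,d,V=cam(f);R=D@V[:3,:3];t=D@V[:3,3]
    return cv2.projectPoints(np.asarray(P,float).reshape(-1,1,3),cv2.Rodrigues(R)[0],t,K,d)[0][:,0]
def ray(f,uv):
    K,d,V=cam(f);n=cv2.undistortPoints(np.asarray(uv,float).reshape(-1,1,2),K,d)[:,0]
    r=np.c_[n,np.ones(len(n))]@(D@V[:3,:3])
    return -V[:3,:3].T@V[:3,3],r
def onz(f,uv,z):
    c,r=ray(f,uv);return c+r*((z-c[2])/r[:,2])[:,None]
def press(x,y,yaw,P):
    c,s=np.cos(yaw),np.sin(yaw);P=np.asarray(P,float)
    return np.c_[x+c*P[:,0]-s*P[:,1],y+s*P[:,0]+c*P[:,1],P[:,2]]
E
python3 - <<'E'
from h import *
from scipy.spatial.transform import Rotation as Rn
s=bot.observe();R=Rn.from_euler('xyz',s["tool_rot"]).as_matrix()
f=bot.grab_frame("wrist");V=f["view"];c=-V[:3,:3].T@V[:3,3]
print("cam in tool",R.T@(c-s["position"]),"axes look",R.T@-V[2,:3],"up",R.T@V[1,:3],"right",R.T@V[0,:3],f["vfov"],f["distortion"])
f=bot.grab_frame("top");im=f["img"][:,:,::-1]
a=cv2.resize(im[170:260,180:390],None,fx=3.8,fy=3.8,interpolation=cv2.INTER_CUBIC)
g=bot.grab_frame("side")["img"][:,:,::-1]
b=cv2.resize(g[180:280,270:440],None,fx=2.5,fy=2.5,interpolation=cv2.INTER_CUBIC)
o=np.zeros((a.shape[0]+b.shape[0],800,3),np.uint8);o[:a.shape[0],:a.shape[1]]=a;o[a.shape[0]:,:b.shape[1]]=b
cv2.imwrite("pics/crop1.png",o);print(o.shape)
m=cv2.inRange(cv2.cvtColor(im,cv2.COLOR_BGR2HSV),(12,80,130),(35,255,255))
n,l,st,ce=cv2.connectedComponentsWithStats(m)
for i in range(1,n):
    x,y,w,h,A=st[i]
    if A>150 and 290<x<400 and 195<y<260:
        p=np.argwhere(l==i)[:,::-1];r=cv2.minAreaRect(p.astype(np.float32));q=onz(f,cv2.boxPoints(r),.008)
        W=onz(f,[ce[i]],.008)[0];print(A,np.round(W,4),np.round(q,4).tolist())
        X=onz(f,p,.008)[:,:2];u=np.linalg.svd(X-X.mean(0),full_matrices=False)[2][0];print("yaw",np.arctan2(*(u*np.sign(u[1]))[::-1]))
E
```

```text
cam in tool [ 8.33679616e-02 -7.48172798e-05 -1.42905528e-01] axes look [-0.32490389 -0.0013863   0.94574602] up [9.45746661e-01 4.15819982e-04 3.24904724e-01] right [-8.43673903e-04  9.99998953e-01  1.17598238e-03] 71.48840055401972 [-0.02899153  0.          0.          0.          0.        ]
(592, 800, 3)
664 [ 0.553  -0.2922  0.008 ] [[0.5553, -0.1904, 0.008], [0.5797, -0.1937, 0.008], [0.551, -0.3924, 0.008], [0.5268, -0.3886, 0.008]]
yaw 1.4229261412216045
519 [ 0.4658 -0.301   0.008 ] [[0.4584, -0.2256, 0.008], [0.4827, -0.2271, 0.008], [0.4732, -0.3772, 0.008], [0.4489, -0.3753, 0.008]]
yaw 1.5157834220370345
```

View pics/crop1.png

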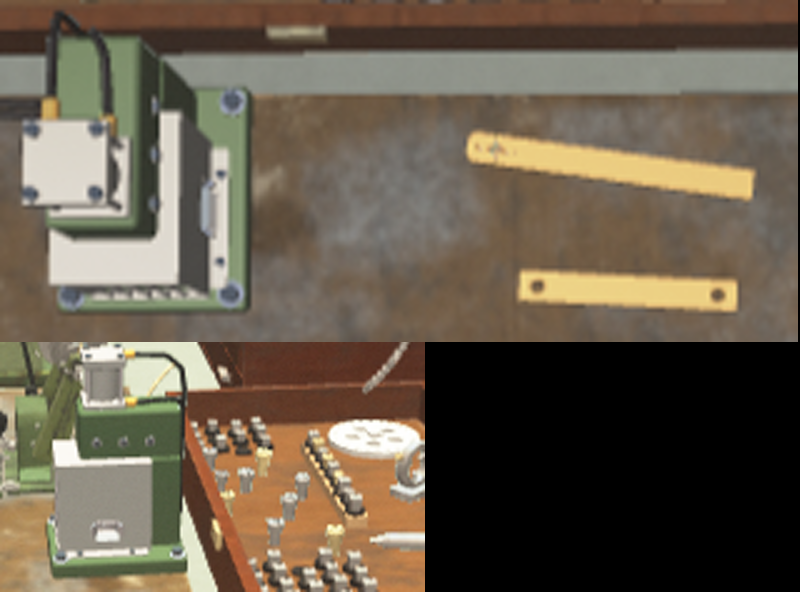

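Request:
apply_moves(
  claw=[0.06,0.06,0.06,0.06,0.06,0.06,0.06,0.06,0.06,0.06,0.06,0.06,0.06,0.06,0.06,0.06,0.06],
  xyz=[
    [0,0,-0.03],
    [0,0,-0.03],
    [0,0,-0.03],
    [0,0,-0.03],
    [0.02,-0.033,0],
    [0.02,-0.033,0],
    [0.02,-0.033,0],
    [0.02,-0.033,0],
    [0.02,-0.033,0],
    [0.02,-0.033,0],
    [0.02,-0.033,0],
    [0.02,-0.033,0],
    [0.02,-0.033,0],
    [0.02,-0.033,0],
    [0,0,0],
    [0,0,0],
    [0,0,0],
  ],
  twist=[
    [0,0,0.108],
    [0,0,0.108],
    [0,0,0.108],
    [0,0,0.109],
    [0,0,0],
    [0,0,0],
    [0,0,0],
    [0,0,0],
    [0,0,0],
    [0,0,0],
    [0,0,0],
    [0,0,0],
    [0,0,0],
    [0,0,0],
    [0,0,0],
    [0,0,0],
    [0,0,0],
  ],
)

```text
clock: 2.6
position: [0.4617, -0.2383, 0.3513]
tool_rot: [3.141, 0.0, -0.001]
force: [-0.0, 0.6, 0.4]
grip_width: 0.0596
finger_force: 0.0
```

```bash
python3 - <<'E'
from h import *
s=bot.observe();print(np.round(s["position"],4),np.round(s["tool_rot"],4),s["clock"],np.round(s["qpos"],2))
f=bot.grab_frame("wrist");im=f["img"][:,:,::-1];cv2.imwrite("pics/w1.png",im)
import pickle;pickle.dump(f,open("w1.pkl","wb"))
for q in ["press","slot_mouth","strip","mark","strip_front","link"]:
        print(q,[(np.round(d["position"],4).tolist(),round(d["score"],2)) for d in bot.find_in("wrist",q)[:2]])
E
```

```text
[ 0.4617 -0.2383  0.3513] [ 3.1413e+00  2.0000e-04 -1.4000e-03] 2.6 [ 0.45  0.24 -0.11  1.71  0.03  1.19 -1.24]
press [([0.5412, -0.0072, 0.1505], 0.71)]
slot_mouth [([0.5374, -0.0025, 0.1513], 0.69)]
strip [([0.5529, -0.287, 0.0109], 0.97)]
mark [([0.5539, -0.291, 0.0068], 0.61)]
strip_front [([0.5526, -0.2909, 0.0062], 0.85)]
link [([0.4674, -0.3045, 0.0061], 0.85)]
```

View pics/w1.png

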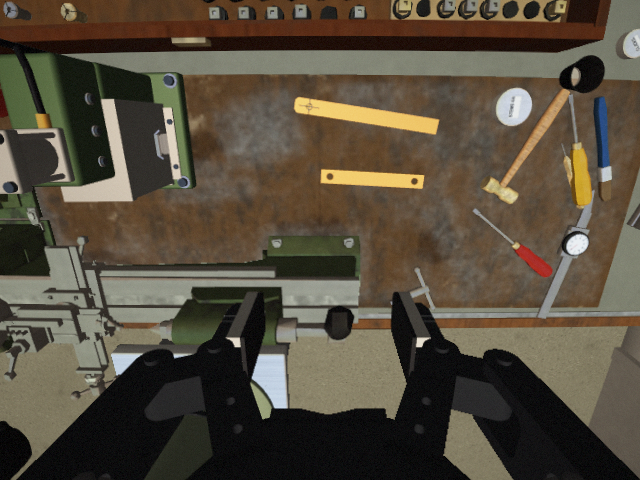

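The wrist view shows the slot flare at (162,142), the base's side edge running (185,75) to (194,187), the mark at (309,107), and the strip from (297,104) to (438,127). I'll zoom in on the press to fit its pose.

```bash
python3 - <<'E'
from h import *
import pickle;f=pickle.load(open("w1.pkl","rb"));im=f["img"][:,:,::-1]
c=cv2.resize(im[65:205,95:205],None,fx=7,fy=7,interpolation=cv2.INTER_CUBIC)[:, :]
c=cv2.resize(c,None,fx=4.2/7,fy=4.2/7,interpolation=cv2.INTER_AREA)
for i in range(0,110,10): cv2.putText(c,str(95+i),(int(i*4.2),8),0,.3,(0,255,255),1);cv2.line(c,(int(i*4.2),10),(int(i*4.2),14),(0,255,255),1)
for i in range(0,140,10): cv2.putText(c,str(65+i),(0,int(i*4.2)+4),0,.3,(0,255,255),1)
m=cv2.inRange(cv2.cvtColor(im,cv2.COLOR_BGR2HSV),(12,80,130),(35,255,255))
n,l,st,ce=cv2.connectedComponentsWithStats(m)
for i in range(1,n):
    x,y,w,h,A=st[i]
    if A>600 and 280<x<350 and 85<y<220:
        p=np.argwhere(l==i)[:,::-1].astype(float)
        X=onz(f,p,.008)[:,:2];r=cv2.minAreaRect(X.astype(np.float32)*1000)
        u=np.linalg.svd(X-X.mean(0),full_matrices=False)[2][0];u=u*np.sign(u[1]);print(A,X.mean(0),r[1],"yaw",np.arctan2(u[1],u[0]), "ctr",r[0])
cv2.imwrite("pics/w1c.png",c)
E
```

```text
2389 [ 0.55247538 -0.29057968] (201.29318237304688, 21.870223999023438) yaw 1.4220146924035235 ctr (552.3536987304688, -291.24920654296875)
1466 [ 0.46505892 -0.30123126] (151.50035095214844, 21.753992080688477) yaw 1.5133425684154427 ctr (465.009033203125, -302.0345764160156)
```

View pics/w1c.png

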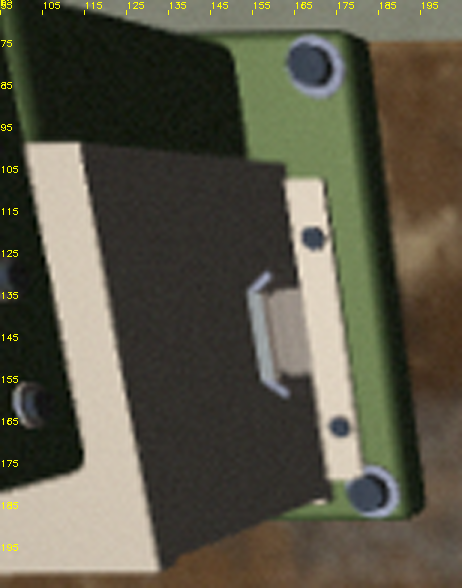

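```bash
python3 - <<'E'
from h import *
import pickle;f=pickle.load(open("w1.pkl","rb"))
o=lambda u,z:np.round(onz(f,np.array(u)/4.2+[95,65],z)[:,:2],4)
def yaw(p):d=p[0]-p[1];return np.arctan2(d[1],d[0])
g=o([(82,143),(162,570)],.129);print("guard top",g,yaw(g),np.linalg.norm(g[0]-g[1]))
for z in(0,.004):b=o([(368,60),(425,500)],z);print("base",z,b,yaw(b))
b=o([(345,60),(405,510)],.02);print("basetop",b,yaw(b))
r=o([(250,290),(268,383)],.055);print("root",r,yaw(r),np.linalg.norm(r[0]-r[1]))
t=o([(268,275),(288,395)],.058);print("tip",t,np.linalg.norm(t[0]-t[1]))
# reference edges fit: y of press lines
E
```

```text
guard top [[ 0.5684 -0.0182]
 [ 0.4611 -0.0184]] 0.0018639307398330997 0.10730018639312795
base 0 [[ 0.6005 -0.04  ]
 [ 0.4564 -0.0409]] 0.006245581525211587
base 0.004 [[ 0.6    -0.0416]
 [ 0.4571 -0.0425]] 0.006298027294780943
basetop [[ 0.5983 -0.0408]
 [ 0.4566 -0.0415]] 0.004939973929975313
root [[ 0.5307 -0.0173]
 [ 0.503  -0.0184]] 0.03969033649691047 0.02772183255125817
tip [[ 0.5351 -0.025 ]
 [ 0.4996 -0.0256]] 0.03550507006048576
```

Request:
apply_moves(
  claw=[0.05,0.05,0.05,0.05,0.05,0.05,0.05,0.05,0.05,0.05,0.05,0.05,0.05,0.05,0.05,0.05,0.05,0.05,0.05,0.05],
  xyz=[
    [0.0171,0.0175,0],
    [0.0171,0.0175,0],
    [0.0171,0.0175,0],
    [0.0171,0.0175,0],
    [0.0171,0.0173,0],
    [0,0,0.02],
    [0,0,0.02],
    [0,0,0.02],
    [0,0,0.02],
    [0,0,0.02],
    [0,0,0.02],
    [0,0,0.02],
    [0,0,0.02],
    [0,0,0.02],
    [0,0,0.02],
    [0,0,0.03],
    [0,0,0.03],
    [0,0,0.03],
    [0,0,0],
    [0,0,0],
  ],
  twist=[
    [0,0,0],
    [0,0,0],
    [0,0,0],
    [0,0,0],
    [0,0,0],
    [0,0,-0.1423],
    [0,0,-0.1423],
    [0,0,-0.1423],
    [0,0,-0.1423],
    [0,0,-0.1423],
    [0,0,-0.1423],
    [0,0,-0.1423],
    [0,0,-0.1423],
    [0,0,-0.1423],
    [0,0,-0.1423],
    [0,0,0],
    [0,0,0],
    [0,0,0],
    [0,0,0],
    [0,0,0],
  ],
)

```text
clock: 4.95
position: [0.5478, -0.3248, 0.0617]
tool_rot: [-3.141, -0.0, 1.423]
force: [0.2, -0.7, 1.2]
grip_width: 0.0499
finger_force: 0.0
```

```bash
cat > strip.py <<'E'
from h import *
def strip(f,z):
    im=f["img"][:,:,::-1]
    m=cv2.inRange(cv2.cvtColor(im,cv2.COLOR_BGR2HSV),(12,80,120),(35,255,255))
    n,l,st,ce=cv2.connectedComponentsWithStats(m);out=[]
    for i in range(1,n):
        if st[i][4]>150:
            p=np.argwhere(l==i)[:,::-1].astype(float);X=onz(f,p,z)[:,:2]*1000
            r=cv2.minAreaRect(X.astype(np.float32));w=min(r[1])
            u=np.linalg.svd(X-X.mean(0),full_matrices=False)[2][0];u=u*np.sign(u[1])
            if 14<w<32 and max(r[1])>25: print(st[i],"mean",X.mean(0).round(1),"yaw",np.arctan2(u[1],u[0]).round(4),"wl",np.round(r[1],1),"lo/hi",(X@u).min().round(1),(X@u).max().round(1))
E
python3 - <<'E'
from strip import *
s=bot.observe();print(np.round(s["position"],4),np.round(s["tool_rot"],4),s["clock"])
f=bot.grab_frame("wrist");cv2.imwrite("pics/w2.png",f["img"][:,:,::-1]);strip(f,.008)
E
```

```text
[ 0.5478 -0.3248  0.0617] [-3.1413e+00 -2.0000e-04  1.4227e+00] 4.95
[ 309   63   40  285 9877] mean [ 552.9 -289.7] yaw 1.4223 wl [180.6  23.2] lo/hi -307.3 -126.8
[ 149  119   81  227 7023] mean [ 465.5 -293. ] yaw 1.5083 wl [151.   21.8] lo/hi -348.5 -197.4
[ 562  246   40   93 1467] mean [ 711.8 -372.1] yaw 1.5575 wl [25.8 69.1] lo/hi -402.0 -332.0
[597 411  29  27 467] mean [ 750.2 -498.3] yaw 1.5692 wl [20.4 28.6] lo/hi -514.8 -486.2
```

View pics/w2.png

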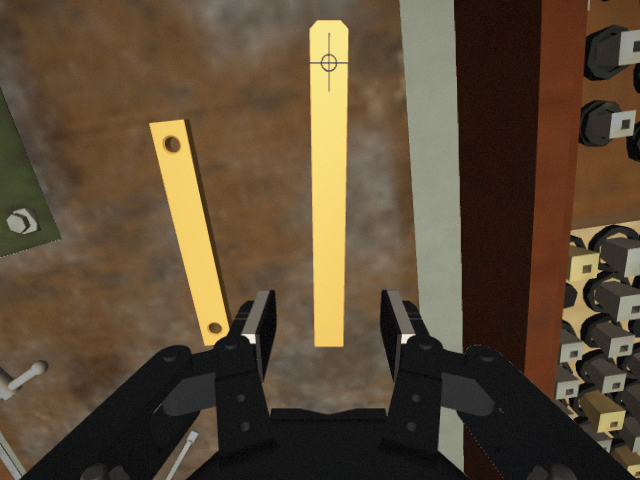

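The strip lies centred between the fingers, with its mark at (329,62) and its clipped end at (329,20). I'll descend and grip.

Request:
apply_moves(
  claw=[0.05,0.05,0.05,0.05,0.05,0.02,0.01,0.01,0.01,0.01,0.01,0.01,0.01,0.01],
  xyz=[
    [0,0,0.02],
    [0,0,0.02],
    [0,0,0.0185],
    [0,0,0],
    [0,0,0],
    [0,0,0],
    [0,0,0],
    [0,0,0],
    [0,0,0],
    [0,0,0],
    [0,0,0],
    [0,0,0],
    [0,0,0],
    [0,0,0],
  ],
  twist=[
    [0,0,0],
    [0,0,0],
    [0,0,0],
    [0,0,0],
    [0,0,0],
    [0,0,0],
    [0,0,0],
    [0,0,0],
    [0,0,0],
    [0,0,0],
    [0,0,0],
    [0,0,0],
    [0,0,0],
    [0,0,0],
  ],
  force=80,
)

```text
clock: 6.4
position: [0.5483, -0.3251, 0.0041]
tool_rot: [3.14, 0.001, 1.423]
force: [-2.3, 0.3, 11.6]
grip_width: 0.0162
finger_force: 78.1
```

```bash
python3 - <<'E'
from strip import *
s=bot.observe();print(np.round(s["position"],4),np.round(s["tool_rot"],4),s["clock"],s["force"],s["moment"],s["grip_width"],s["finger_force"])
f=bot.grab_frame("wrist");strip(f,.008)
# mark: dark pixels within strip front
g=cv2.cvtColor(f["img"],cv2.COLOR_RGB2GRAY);cv2.imwrite("pics/w3.png",f["img"][:,:,::-1])
t=bot.grab_frame("top");strip(t,.008)
E
```

```text
[ 0.5483 -0.3251  0.0041] [3.1402e+00 6.0000e-04 1.4226e+00] 6.4 [-2.30227126  0.32882096 11.64085319] [0.22479204 0.44197843 0.00526088] 0.016185155753632163 78.10773611068726
[  300    37    55   377 17168] mean [ 553.8 -283.4] yaw 1.4226 wl [179.8  20.7] lo/hi -306.9 -127.1
[   75   118   114   264 10865] mean [ 466.1 -282.9] yaw 1.5065 wl [129.6  20.6] lo/hi -326.5 -196.8
[303 204  32  13 286] mean [ 561.4 -234.4] yaw 1.4086 wl [85.1 24.2] lo/hi -183.1 -97.7
[451 225  20  37 330] mean [ 470.2 -608.1] yaw 0.3358 wl [95.7 29.9] lo/hi 195.7 292.8
[316 240  18  10 154] mean [ 469.1 -247.7] yaw 1.5397 wl [44.5 23.7] lo/hi -256.3 -211.9
[516 339  48   8 333] mean [ 212. -799.] yaw 1.5679 wl [122.1  17.7] lo/hi -859.4 -737.2
[423 340  62   8 378] mean [ 211.5 -571. ] yaw 1.558 wl [156.5  17.6] lo/hi -652.7 -496.1
[ 38 343  39   8 268] mean [211.3 438.4] yaw 1.5766 wl [98.8 17.7] lo/hi 390.0 488.8
[104 343  74   8 435] mean [211.5 224.1] yaw 1.5671 wl [188.3  17.6] lo/hi 131.6 319.9
[198 343  30   7 192] mean [211.1  40.9] yaw 1.5717 wl [74.5 15.1] lo/hi 2.4 76.9
[230 343  30   7 179] mean [211.2 -41.1] yaw 1.5857 wl [74.2 15.1] lo/hi -82.4 -8.1
```

View pics/w3.png

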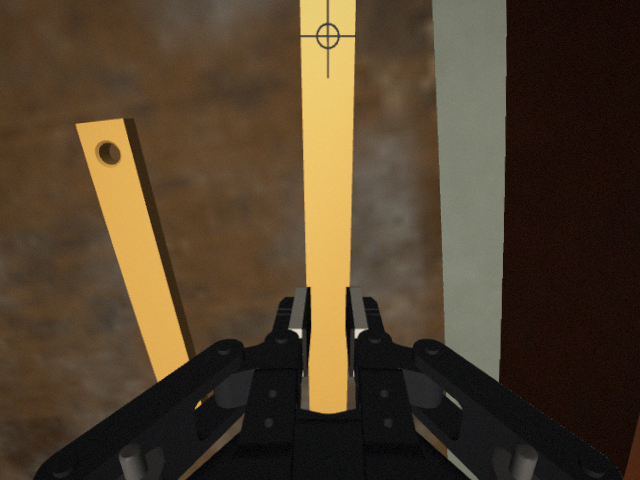

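Request:
apply_moves(
  claw=[0.01,0.01,0.01,0.01,0.01,0.01,0.01,0.01,0.01,0.01,0.01,0.01,0.01,0.01,0.01],
  xyz=[
    [0,0,-0.01],
    [0,0,-0.02],
    [0,0,-0.017],
    [0,0,0],
    [0,0,0],
    [0,0,0],
    [0.02,-0.005,0],
    [0.02,-0.005,0],
    [0.02,-0.005,0],
    [0.02,-0.005,0],
    [0.02,-0.005,0],
    [0.02,-0.005,0],
    [0.02,0,0],
    [0,0,0],
    [0,0,0],
  ],
  twist=[
    [0,0,0],
    [0,0,0],
    [0,0,0],
    [0,0,-0.051],
    [0,0,-0.051],
    [0,0,-0.05],
    [0,0,0],
    [0,0,0],
    [0,0,0],
    [0,0,0],
    [0,0,0],
    [0,0,0],
    [0,0,0],
    [0,0,0],
    [0,0,0],
  ],
)

```text
clock: 8.0
position: [0.5175, -0.185, 0.0506]
tool_rot: [3.141, 0.001, 1.575]
force: [-0.2, -0.0, -2.8]
grip_width: 0.0162
finger_force: 78.6
```

```bash
python3 - <<'E'
from strip import *
import pickle
s=bot.observe();print(np.round(s["position"],4),np.round(s["tool_rot"],4),s["clock"],s["force"],s["moment"],s["grip_width"],s["finger_force"])
w=bot.grab_frame("wrist");strip(w,.054)
t=bot.grab_frame("top");strip(t,.054)
sd=bot.grab_frame("side")
pickle.dump((w,t,sd),open("pre.pkl","wb"))
a=w["img"][:300,200:460,::-1]
uv=np.round(proj(sd,[[.517,-.03,.05]])[0]).astype(int);print(uv)
b=cv2.resize(sd["img"][uv[1]-40:uv[1]+50,uv[0]-45:uv[0]+50,::-1],None,fx=5,fy=5,interpolation=cv2.INTER_CUBIC)
o=np.zeros((450,800,3),np.uint8);o[:300,:260]=a;o[:450,280:280+475]=b
cv2.imwrite("pics/pre.png",o)
E
```

```text
[ 0.5175 -0.185   0.0506] [3.1409e+00 6.0000e-04 1.5754e+00] 8.0 [-0.15269499 -0.00764616 -2.79165733] [-0.16841961  0.02571902 -0.01165723] 0.016176274222698548 78.56699203373864
[  301    38    54   376 17006] mean [ 516.7 -143.6] yaw 1.5753 wl [ 20.9 180. ] lo/hi -254.1 -74.1
[451 225  20  37 329] mean [ 465.7 -593.4] yaw 0.3381 wl [92.  28.7] lo/hi 196.7 289.9
[329 241  45  11 405] mean [ 461.  -315.4] yaw 1.5091 wl [111.4  23.5] lo/hi -341.6 -230.1
[516 339  48   8 336] mean [ 217.8 -776.9] yaw 1.5694 wl [117.3  17. ] lo/hi -835.2 -717.8
[388 340  96   8 575] mean [ 217.5 -517.6] yaw 1.5629 wl [234.2  16.9] lo/hi -634.7 -400.5
[ 38 343  39   8 271] mean [217.  412.5] yaw 1.5771 wl [95.1 17. ] lo/hi 365.6 460.7
[104 343  74   8 434] mean [217.4 205.6] yaw 1.5657 wl [180.9  16.9] lo/hi 117.8 298.7
[312 257]
```

View pics/pre.png

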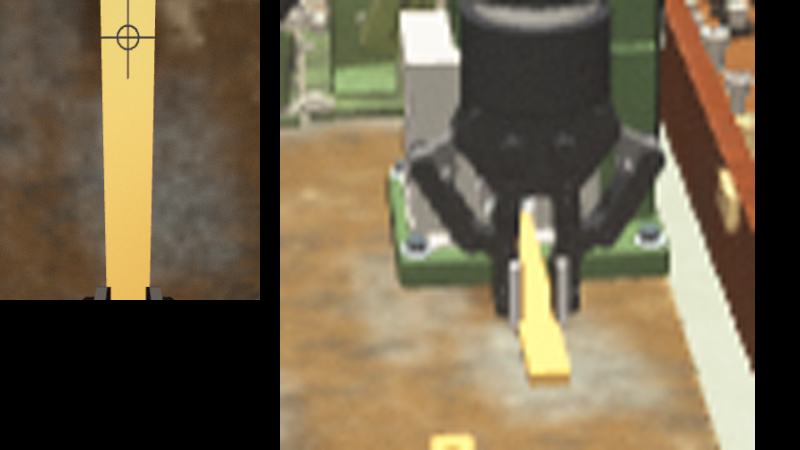

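Request:
apply_moves(
  claw=[0.01,0.01,0.01,0.01,0.01,0.01,0.01,0.01,0.01,0.01,0.01,0.01],
  xyz=[
    [0.005,0,0.0005],
    [0.005,0,0],
    [0.005,0,0],
    [0.005,0,0],
    [0.005,0,0],
    [0.005,0,0],
    [0.005,0,0],
    [0.005,0,0],
    [0.005,0,0],
    [0.005,0,0],
    [0,0,0],
    [0,0,0],
  ],
  twist=[
    [0,0,0],
    [0,0,0],
    [0,0,0],
    [0,0,0],
    [0,0,0],
    [0,0,0],
    [0,0,0],
    [0,0,0],
    [0,0,0],
    [0,0,0],
    [0,0,0],
    [0,0,0],
  ],
)

```text
clock: 9.35
position: [0.5171, -0.1345, 0.0493]
tool_rot: [3.141, -0.0, 1.575]
force: [1.9, 2.2, -2.7]
grip_width: 0.0165
finger_force: 78.7
```

```bash
python3 - <<'E'
from strip import *
import pickle
s=bot.observe();print(np.round(s["position"],4),np.round(s["tool_rot"],4),s["clock"],s["force"],s["moment"],s["finger_force"])
w=bot.grab_frame("wrist");pickle.dump(w,open("in1.pkl","wb"));strip(w,.054)
cv2.imwrite("pics/in1.png",w["img"][:,:,::-1])
E
```

```text
[ 0.5171 -0.1345  0.0493] [ 3.1414e+00 -3.0000e-04  1.5752e+00] 9.35 [ 1.9181726   2.16368098 -2.72445883] [ 0.32623668 -0.29312323 -0.19517195] 78.71002055006102
[  303    46    55   368 16624] mean [516.7 -94.3] yaw 1.5672 wl [175.8  20.6] lo/hi -198.0 -22.2
```

View pics/in1.png

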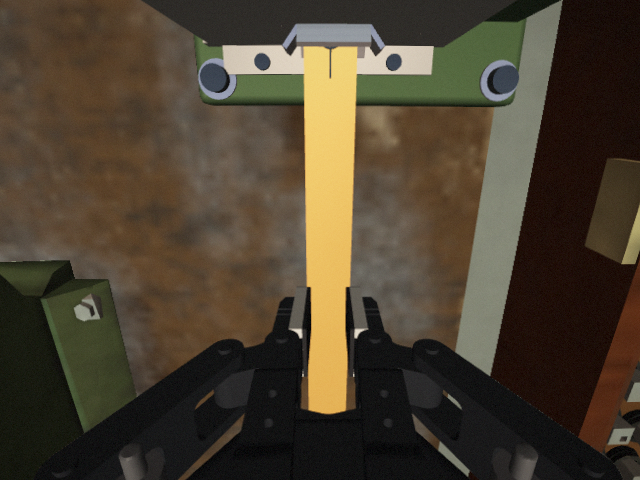

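The strip has entered the slot but sits about 1 mm towards -x of the lip centre, which is at pixel 334 against 330 for the strip. I'll centre it, raise it slightly and feed on.

Request:
apply_moves(
  claw=[0.01,0.01,0.01,0.01,0.01,0.01,0.01,0.01,0.01,0.01,0.01,0.01,0.01],
  xyz=[
    [0,0.0006,-0.0008],
    [0,0.0006,0],
    [0,0,0],
    [0.005,0,0],
    [0.005,0,0],
    [0.005,0,0],
    [0.005,0,0],
    [0.005,0,0],
    [0.005,0,0],
    [0.005,0,0],
    [0.005,0,0],
    [0,0,0],
    [0,0,0],
  ],
  twist=[
    [0,0,0],
    [0,0,0],
    [0,0,0],
    [0,0,0],
    [0,0,0],
    [0,0,0],
    [0,0,0],
    [0,0,0],
    [0,0,0],
    [0,0,0],
    [0,0,0],
    [0,0,0],
    [0,0,0],
  ],
)

```text
clock: 10.7
position: [0.518, -0.0948, 0.0501]
tool_rot: [-3.142, 0.0, 1.575]
force: [0.3, -0.0, -2.1]
grip_width: 0.0161
finger_force: 78.6
```

```bash
python3 - <<'E'
from strip import *
import pickle
s=bot.observe();print(np.round(s["position"],4),np.round(s["tool_rot"],4),s["clock"],s["force"],s["moment"],s["finger_force"])
w=bot.grab_frame("wrist");pickle.dump(w,open("in2.pkl","wb"));strip(w,.054)
p=pickle.load(open("pre.pkl","rb"))[0];print("mark pre",onz(p,[[328,37.5]],.054), "TCP then .5175 -.185")
cv2.imwrite("pics/in2.png",w["img"][:,:,::-1])
E
```

```text
[ 0.518  -0.0948  0.0501] [-3.1415  0.      1.575 ] 10.7 [ 0.33437636 -0.04951699 -2.06612832] [0.04079948 0.00106999 0.02642795] 78.64059156447183
[  303   161    50   253 10571] mean [517.3 -83.2] yaw 1.5739 wl [ 20.6 134.5] lo/hi -162.6 -28.1
mark pre [[ 0.51656156 -0.07158361  0.054     ]] TCP then .5175 -.185
```

View pics/in2.png

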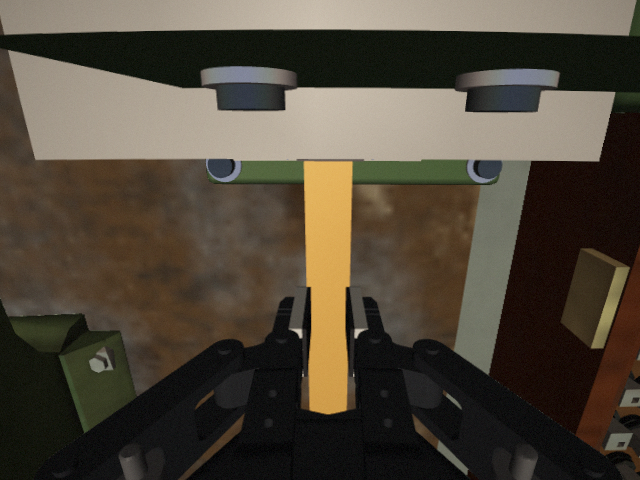

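```bash
python3 - <<'E'
from strip import *
import pickle
w=pickle.load(open("in2.pkl","rb"));p=pickle.load(open("in1.pkl","rb"))
def edge(f,col,r0,r1):
    g=cv2.cvtColor(f["img"],cv2.COLOR_RGB2GRAY).astype(float)
    v=g[r0:r1,col-4:col+5].mean(1);d=abs(np.diff(v));d[d<d.max()*.3]=0
    return r0+.5+(d*np.arange(len(d))).sum()/d.sum()
for c in (100,260,400,560):
    r=edge(w,c,150,170);print("guard top edge",r,onz(w,[[c,r]],.129)[0])
for c in (280,430):
    r=edge(p,c,97,112);print("base edge in1",r,[onz(p,[[c,r]],z)[0][1].round(4) for z in(0,.02)])
for c in (280,420):
    r=edge(w,c,178,190);print("base edge in2",r,[onz(w,[[c,r]],z)[0][1].round(4) for z in(0,.02)])
print("lip tip top in1",onz(p,[[297,46],[374,46],[331,46]],.061))
# strip rear end in in2 and pre
print("guard corners", onz(w,[[35,159.5],[599,160.5]],.129))
E
```

```text
guard top edge 158.96391752577318 [ 0.47370405 -0.01779932  0.129     ]
guard top edge 160.23503184713377 [ 0.504406   -0.01811352  0.129     ]
guard top edge 160.5 [ 0.53084959 -0.01807002  0.129     ]
guard top edge 160.5 [ 0.56160284 -0.01777921  0.129     ]
base edge in1 102.48453038674033 [np.float64(-0.0411), np.float64(-0.0421)]
base edge in1 104.66239316239316 [np.float64(-0.0418), np.float64(-0.0427)]
base edge in2 181.6859296482412 [np.float64(-0.0444), np.float64(-0.041)]
base edge in2 182.45706618962433 [np.float64(-0.0445), np.float64(-0.0411)]
lip tip top in1 [[ 0.50529098 -0.02552217  0.061     ]
 [ 0.53234321 -0.0254098   0.061     ]
 [ 0.51723465 -0.02549608  0.061     ]]
guard corners [[ 0.46074483 -0.01780485  0.129     ]
 [ 0.56932598 -0.01767366  0.129     ]]
```

Request:
apply_moves(
  claw=[0.01,0.01,0.01,0.01,0.01,0.01,0.01],
  xyz=[
    [0.002,0,0],
    [0.0015,0,0],
    [0,0,0],
    [0,0,0],
    [0,0,0],
    [0,0,0],
    [0,0,0],
  ],
  twist=[
    [0,0,0],
    [0,0,0],
    [0,0,0],
    [0,0,0],
    [0,0,0],
    [0,0,0],
    [0,0,0],
  ],
)

```text
clock: 11.45
position: [0.5179, -0.0914, 0.0501]
tool_rot: [-3.142, -0.0, 1.575]
force: [0.3, -0.0, -3.1]
grip_width: 0.0164
finger_force: 78.6
```

```bash
python3 - <<'E'
from strip import *
w=bot.grab_frame("wrist");strip(w,.054)
s=bot.observe();print(np.round(s["position"],4),np.round(s["tool_rot"],4),s["clock"],s["force"],s["moment"],s["finger_force"],np.abs(s["qd"]).max())
ok=abs(s["position"][1]+.0912)<.001 and abs(s["position"][2]-.0501)<.001 and np.linalg.norm(s["force"])<6 and s["finger_force"]>20
print(ok)
if ok: print(bot.job_done())
E
```

```text
[ 303  177   50  237 9807] mean [517.3 -84.1] yaw 1.5737 wl [ 20.7 127.9] lo/hi -159.1 -31.2
[ 0.518  -0.0914  0.0501] [ 3.1415 -0.      1.5747] 11.5 [-0.50968728 -0.0846293  -2.09236237] [ 0.03068615 -0.0539683   0.00361691] 78.64203445235034 0.0016335500094090826
True
the job is handed in; nothing more can be done
None
```

I handed the job in at 11.5 s with the strip fed through the slot, held level and still under a 79 N grip. I measured the circle to within about 1 mm of the punch axis, but the hand-in returned no verdict. The moves stayed clear of the link, hammer and tin, though I did not re-measure them at the end.

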